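# Clamp the sample pot on the bench shaker

## Robot

A 6-joint arm with a two-finger parallel gripper is mounted at the origin on a cart in front of the work surface, level with it; the furniture and walls round the work are solid. World frame = base frame: x ahead of the robot, y to its left, z up, the work surface at z = 0. Lengths are in m, angles in degrees, forces in N, time in s.
With the tool pointing down it reaches from about 0.325 to 0.775 m from the base axis. Payload 9.3 kg.
Tool frame: the origin (TCP) lies midway between the tips of the shut fingers; the grasp point (between the pads) lies 19 mm behind it; z points along the fingers, y is the line along which they close (so a half turn about z gives the same grasp; the last joint's range is limited). The gripper opens to 85 mm and grips with 20 to 120 N. Pads are 22 mm wide; open, the fingers measure 114 mm over their backs; the gripper's body (76 mm by 85 mm) begins 54 mm behind the grasp point. The pads swing forward as they close: fully open they stand 13 mm farther back than shut.
Start: joints at [-84.202, 14.817, 1.232, 76.415, 0, 81.257], TCP at [0.138, -0.532, 0.231] pointing down, gripper open.
Joint ranges: [-174.27, 174.27], [-52.1, 104.24], [-59.71, 78.15], [-110.17, 111.67], [-87.03, 83.33], [-180, 180]. Speed limits (degrees/s): [127.2, 127.2, 159.86, 180, 180, 180].

## Interface

Orientations are given as [roll, pitch, yaw] about the fixed x, y, z axes, in that order (R = Rz(yaw) Ry(pitch) Rx(roll)).
In Python, from workcell import bot gives the robot as it stands.
- The arm moves only by the shell command python3 -m crank 'ROWS' [FORCE]. ROWS is JSON, one flat list of numbers, 7 for each row, row after row: the shift along the tool's x, y, z in cm, then the turn, a rotation vector about the tool's x, y, z in degrees, then the finger opening in cm, from 0 to 8.54. A call has 1 to 20 rows; each row shifts and turns the commanded pose from where the row before left it, along the tool's axes as they then stand; what a row does not reach is not made up. A row lasts 1/12 s, in which the tool goes at most 41.7 mm and 7.16 degrees, less where a joint would pass 70% of its speed; a pose out of reach is approached as far as the arm can. A call is refused whole if a number of a shift passes 4.17 or a number of a turn 7.16, either way. A call with a gripper value outside its range is refused whole. The fingers move at their own pace and stop on an object; FORCE is the grip in N (left out, the last holds). Time passes only in rows, so rows that do not move let the fingers close. It gives the time, the measured TCP pose, the force, the opening and the grip force at its end, in the units of the state.
- bot.get_obs(): the state, without advancing time (a new reading comes with each control period).
- bot.snapshot(name): name is "side" or "top"; returns the picture (420x560x3 uint8, red, green, blue); there is no depth.
- bot.calibration(name): a dict with "fx", "fy", "cx", "cy" (pixels), "extrinsics" (4x4, takes a point from camera to world coordinates). Camera axes: x right, y down, z forward; pixel columns grow to the right and rows downward; lengths in m; the calibration is good to about 2 mm. A picture is of the moment at which its call begins. calibration takes no time and is no camera call.
- bot.hand_in(): hands the job in; it is judged then, once.
The state is a dict: "clock": time; "q": joint angles; "joint_vel": joint speeds; "tau": joint torques, N m; "tcp_pos": TCP position; "tool_rot": TCP orientation; "ft_force": force on the tool from outside, world axes, zero at the start; "moment": the same for the moment, N m; "finger_gap": opening from 0.0 (shut) to 1.0 (fully open); "grip_force": force on a finger pad.
Only numpy, scipy, OpenCV 4.12 (cv2) and the standard library are available. Lean on these libraries where they do the work, as an engineer would, in place of code of your own. Each camera call takes 0.05 s, during which the arm holds its last target. There are 200 camera calls.

## Task

Stand the white-lidded sample pot upright in the open nest of the bench shaker, between the blue jaw and the grey V-block, and let go of it. Then clamp it by turning the orange torque-limiting knob clockwise until its clutch slips, and stop there: the clutch gives only about 25 degrees before it locks solid, and turning on would overclamp the pot. Leave the other things on the worktop alone.

Things in the scene. Friction and masses are not known exactly. Their poses are not given: they have to be found in the camera images.
- pot: Capped sample pot, 84 mm tall, loose, 80 g: the straight body is 39.6 mm across up to 66 mm, the white lid 43.4 mm across from there to the top. Origin at the centre of its underside, z up. It can be gripped across the lid.
- shaker: Low white bench shaker, fixed: housing 112 (x) x 204 (y) mm, its aluminium carrier plate level at 30 mm. Origin under its centre. On the plate, along its own +y: the knob (axis at y = -55 mm), the blue jaw, the pot nest (y = +50 mm) and the grey V-block, whose two upright pads (32 mm tall, 45 degrees each way) open towards the jaw.
- nest (a point): Point on the carrier plate (30 mm above the worktop) where the centre of the pot's underside lies when the pot body touches both pads of the V-block; axes as the shaker's. A pot stood here up to 5 mm farther to -y (towards the jaw) clears everything, and the jaw pushes it home.
- jaw: Blue clamping jaw, 30 wide x 10 x 31 mm tall, on the carrier plate between knob and nest. Origin at the middle of its foot. It moves along the shaker's +y, towards the nest, by 15 mm per radian that its screw turns clockwise; the screw is self-locking, so the jaw stays where it is left.
- jaw_face (a point): Middle of the jaw's flat face that looks at the nest (to the shaker's +y). It starts fully open, 7 mm short of the body of a pot seated in the V-block.
- knob_grip (a point): Grip point of the torque-limiting knob, on its upright axis, 84 mm above the worktop. Orange bar: 46 mm along this point's x, 14 mm thick along y, standing from 60 to 95 mm above the worktop, on a black round skirt 46 mm across (top at 60 mm). Tightens clockwise seen from above. Release and regrip for a further stroke: nothing turns back.
- pillar (a point): Foot of the knob's pillar on the carrier plate (fixed). The knob's feel: first lost motion of unknown amount (0.1 to 1.1 rad, not shown by the bar's starting angle) at under 0.03 N m; then the screw drags at about 0.3 N m turning, about 0.1 N m left when the hand stops; once the jaw has the pot the torque climbs within 0.1 rad to the clutch's limit.
- clutch (a point): Point (fixed) on the knob's axis at its clutch, a thin yellow ring under the black skirt. It slips at 0.57 N m turning (0.35 to 0.4 N m left when the hand stops; the pot is held with about 18 N): the torque stays level as the knob turns on. It slips 0.45 rad (26 degrees) in all, then locks solid: torque and jaw force climb at once and the pot is overclamped.
- saline_bottle_b: Bystander: small white bottle with a blue cap, 34 mm across, 79 mm tall. Origin at the centre of its underside. Leave alone.
- lancet_box_b: Bystander: white carton, 52x72x60 mm. Origin at the centre of its underside. Leave alone.
- ampoule_box_b: Bystander: white carton with green bands, 64x64x45 mm. Origin at the centre of its underside. Leave alone.
- pill_jar_b: Bystander: small white screw-lid jar, 34 mm across, 46 mm tall. Origin at the centre of its underside. Leave alone.
- pen_1_b: Bystander: white and green marker pen lying down, 135 mm long, 17 mm thick. Origin at the centre of its underside. Leave alone.

How it is judged (in metres and radians):
On the way, in this order (a step that is already met when the one before it is completed fails the run):
1. the pot stands upright on the carrier plate in the nest, let go, not yet clamped (horizontal distance between pot and nest below 0.012 m and z of pot in the frame of nest between -0.004 and 0.004 m and angle between pot's own z axis and vertical below 0.08 rad and contact force between pot and the fingers below 0.1 N and contact force between jaw and pot below 4 N), for 0.3 s.
2. the jaw holds the pot with the clutch's full force (contact force between jaw and pot above 14 N), for 0.2 s.
At the end, for the whole second after the job is handed in: The pot stands upright (within 0.08 rad) and at rest on the carrier plate, home in the V-block (within 4 mm of the nest point, 4 mm in height), and the jaw holds it with 14 to 27 N (the slipping clutch gives about 18 N) (horizontal distance between pot and nest below 0.004 m and z of pot in the frame of nest between -0.004 and 0.004 m and angle between pot's own z axis and vertical below 0.08 rad and contact force between jaw and pot between 14 and 27 N and linear speed of pot below 0.01 m/s); the robot touches nothing.
It fails at once if the pot is overclamped: the jaw presses on it with more than 27 N (contact force between jaw and pot above 27 N).
It fails at once if the pot is tipped over (angle between pot's own z axis and vertical above 0.6 rad).
It fails at once if one of the bystanders is moved by more than 20 mm (distance of any of saline_bottle_b, lancet_box_b, ampoule_box_b, pill_jar_b, pen_1_b from where it was at the start of the episode above 0.02 m).
It also fails if it takes over 67 s, if anything falls off the work surface, if the arm or the gripper's body presses on something with over 40 N, if the wrist force passes 120 N, or if a joint passes its speed limit or range.

## Working session

There is one attempt and no reset: what is moved stays moved. The work goes in short steps, Python scripts to look and compute and a shell command to move; the robot and the scene stay as the last step left them, time stands still between calls to the robot, and variables do not carry over. Pictures are saved under pics/ and viewed, at most 10 in all, crops included, and the job is handed in when it is done.

```bash
mkdir -p pics; ls
python3 - <<'E'
from workcell import bot
import cv2
for n in("top","side"):
    im=bot.snapshot(n); cv2.imwrite(f"pics/{n}0.png",im[:,:,::-1])
    print(n,bot.calibration(n))
o=bot.get_obs(); print(o)
E
```

```text
pics
top {'fx': 418.04758262490424, 'fy': 418.04758262490424, 'cx': 284.5709427478645, 'cy': 209.37789977930566, 'extrinsics': array([[ 0.00899202, -0.99883993,  0.04730694,  0.44017773],
       [-0.99993077, -0.00934078, -0.00715632,  0.20354141],
       [ 0.0075899 , -0.04723932, -0.99885476,  1.21874525],
       [ 0.        ,  0.        ,  0.        ,  1.        ]])}
side {'fx': 428.27873535574037, 'fy': 428.27873535574037, 'cx': 281.5485056481555, 'cy': 209.714738043141, 'extrinsics': array([[-0.56975316, -0.61941183,  0.54010214, -0.1906009 ],
       [-0.82171618,  0.41914076, -0.38613928,  0.68385478],
       [ 0.01280041, -0.66381474, -0.74778749,  1.02762376],
       [ 0.        ,  0.        ,  0.        ,  1.        ]])}
{'clock': 0.1, 'q': array([-8.42033390e+01,  1.48503104e+01,  1.19443249e+00,  7.64152963e+01,
        3.42805328e-04,  8.12557285e+01]), 'joint_vel': array([-0.07206521, -0.03332659,  0.0637831 ,  0.0834515 , -0.07587764,
        0.10581858]), 'tau': array([ 6.35991746e-03, -5.56691551e+01,  3.45074129e+01,  1.15402444e-02,
       -1.50134456e-04, -4.90709638e-06]), 'tcp_pos': array([ 0.13805322, -0.53214289,  0.23070255]), 'tool_rot': array([-1.79929705e+02, -1.11590596e-02,  1.45409254e+01]), 'ft_force': array([ 0.09294116, -0.38917758, -0.19328787]), 'moment': array([-0.0023463 , -0.01521611,  0.03892936]), 'grip_force': 0.0, 'finger_gap': 0.9992566247932305}
```

View pics/top0.png

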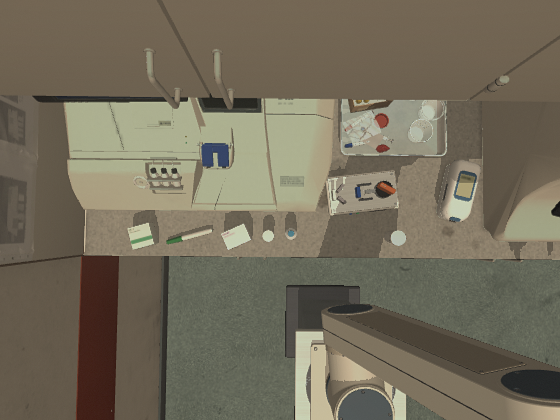

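View pics/side0.png

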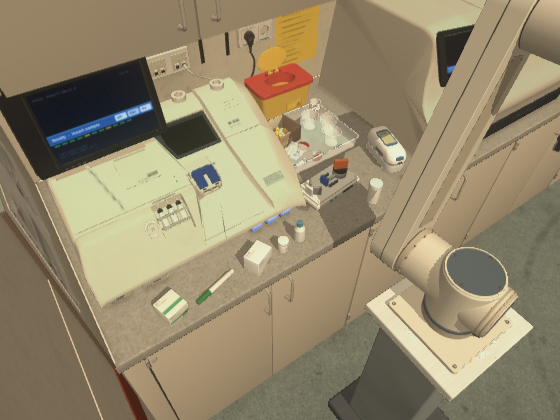

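The top view shows the shaker at about (362,193), with the knob near (386,188) and the V-block near (340,190). The pot's lid is at (398,238). In the side view the pot is at about (375,190) and the shaker at (330,185). I'll zoom in on both.

Run:
```python
import cv2
a=cv2.imread("pics/top0.png")[165:255,318:418]; cv2.imwrite("pics/topc.png",cv2.resize(a,None,fx=6.5,fy=6.5,interpolation=cv2.INTER_CUBIC))
a=cv2.imread("pics/side0.png")[145:220,290:390]; cv2.imwrite("pics/sidec.png",cv2.resize(a,None,fx=8,fy=8,interpolation=cv2.INTER_CUBIC))
```

```text
(no output)
```

View pics/topc.png

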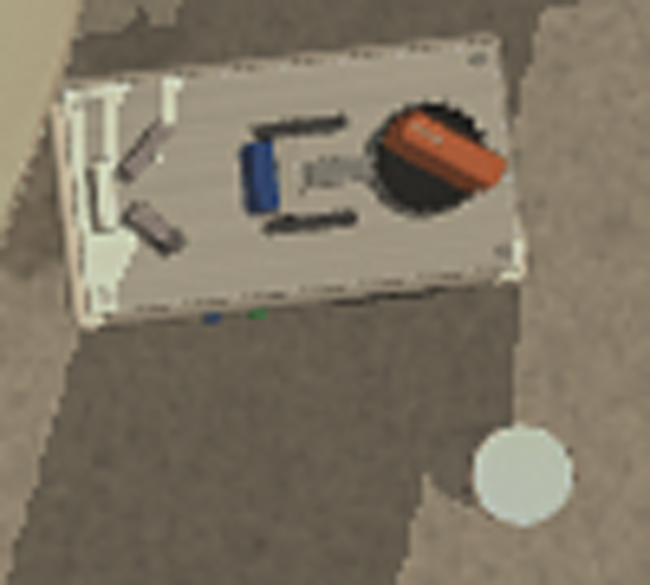

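View pics/sidec.png

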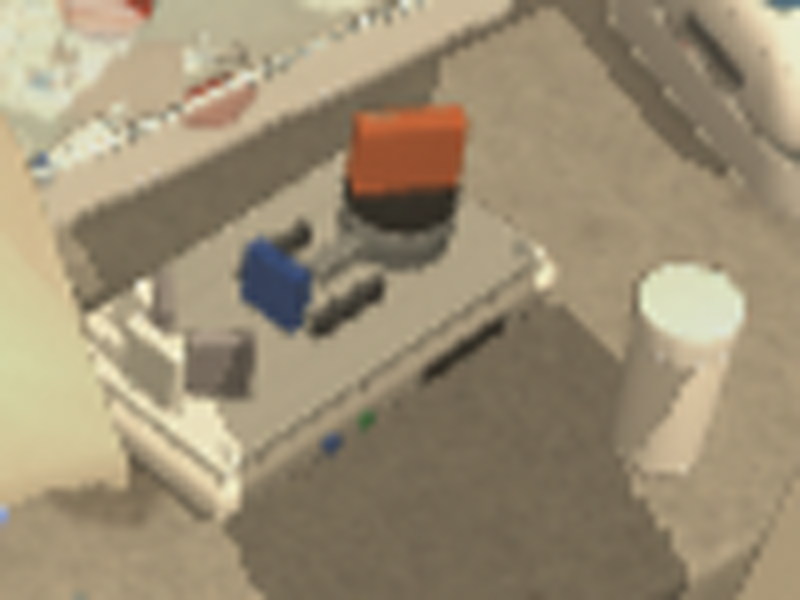

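The top crop shows:
- the skirt centred near (426,157), with the orange bar on it
- the blue jaw top near (265,176)
- the V pads near (145,150) and (153,228)
- housing corners at (70,90), (497,38), (522,270) and (90,322)
- the lid at (523,475)

In the side crop, the lid is at (691,305), the jaw face at (276,285) and the bar top at (411,115). Next I'll fit the poses.

```bash
cat > h.py <<'E'
import numpy as np, cv2
from workcell import bot
from scipy.optimize import least_squares, minimize
C={n:bot.calibration(n) for n in("top","side")}
def proj(n,P):
    c=C[n]; q=(np.atleast_2d(P)-c["extrinsics"][:3,3])@c["extrinsics"][:3,:3]
    return np.c_[c["fx"]*q[:,0]/q[:,2]+c["cx"],c["fy"]*q[:,1]/q[:,2]+c["cy"]]
def crop(n,uv):
    s,o=(6.5,(318,165)) if n=="top" else (8,(290,145))
    return (np.array(uv)+.5)/s-.5+o
def Rz(a): return np.array([[np.cos(a),-np.sin(a),0],[np.sin(a),np.cos(a),0],[0,0,1]])
def go(x,y,z,yaw):
    """print the shift (cm, tool axes after the turn) and turn about tool z"""
    o=bot.get_obs(); p=o["tcp_pos"]; d=np.array([x,y,z])-p; a=np.radians(yaw)
    print("turn z",round((o["tool_rot"][2]-yaw+180)%360-180,2),"shift cm",np.round(100*np.array([d@[np.cos(a),np.sin(a),0],d@[np.sin(a),-np.cos(a),0],-d[2]]),2))
E
cat > fit.py <<'E'
from h import *
# pot
m=[("top",(523,475)),("side",(691,305))]
r=least_squares(lambda p:np.concatenate([(proj(n,[p[0],p[1],.084])-crop(n,u))[0] for n,u in m]),[.4,-.1]); print("pot",r.x,r.fun)
# shaker
F=[("top",(426,157),(0,-55,60)),("top",(265,176),(0,18.2,61)),("side",(276,285),(0,23.2,45.5))]
F+=[("top",u,p) for u,p in zip([(70,90),(497,38),(522,270),(90,322)],[(56,102,28),(56,-102,28),(-56,-102,28),(-56,102,28)])]
S=lambda p,q:Rz(p[2])@(np.array(q)/1000)+[p[0],p[1],0]
r=least_squares(lambda p:np.concatenate([(proj(n,S(p,q))-crop(n,u))[0] for n,u,q in F]),[.45,-.02,.1],loss="soft_l1")
p=r.x; print("shaker",p[:2],np.degrees(p[2])); print(np.round(r.fun.reshape(-1,2),1))
print("nest",S(p,(0,50,30)),"knob",S(p,(0,-55,84)))
# bar silhouette
M={}
for n,(x0,x1,y0,y1) in {"top":(365,402,175,200),"side":(330,352,155,172)}.items():
    im=cv2.imread(f"pics/{n}0.png").astype(int); k=(im[:,:,2]-im[:,:,0]>70); w=np.zeros_like(k); w[y0:y1,x0:x1]=1; M[n]=(k&w)
box=np.array([(x,y,z) for x in(-.023,.023) for y in(-.007,.007) for z in(.06,.095)])
def cost(v):
    c=0
    for n in M:
        P=proj(n,box@Rz(np.radians(v[2])).T+[v[0]/1000,v[1]/1000,0])
        h=cv2.convexHull(P.astype(np.float32)); k=np.zeros((420*8,560*8),np.uint8)
        cv2.fillConvexPoly(k,np.round((h+.5)*8).astype(np.int32),1)
        k=cv2.resize(k.astype(np.float32),(560,420),interpolation=cv2.INTER_AREA); c+=np.abs(k-M[n]).sum()
    return c
k=S(p,(0,-55,0))*1000
for a in(45,60,75):
    r=minimize(cost,[k[0],k[1],a],method="Nelder-Mead",options=dict(initial_simplex=[[k[0],k[1],a],[k[0]+4,k[1],a],[k[0],k[1]+4,a],[k[0],k[1],a+8]]))
    print("bar",r.x,r.fun,M["top"].sum(),M["side"].sum())
E
python3 fit.py
```

```text
pot [ 0.41935134 -0.11331343] [ 0.01559125  0.22680777 -0.16434639 -0.25546166]
shaker [ 0.54805553 -0.0279377 ] 7.978443494650275
[[ 1.3 -0.2]
 [ 0.1  0.3]
 [-1.3  1.2]
 [-3.6 -1. ]
 [ 1.  -2.2]
 [ 2.8  0.8]
 [-1.4  2. ]]
nest [0.5411155  0.02157832 0.03      ] knob [ 0.55568955 -0.08240532  0.084     ]
bar [556.17864574 -84.61397973  68.56354515] 81.109375 78 142
bar [556.36314186 -83.89830863  69.27871043] 80.8125 78 142
bar [556.20579901 -84.38547257  69.89357506] 81.421875 78 142
```

```bash
cat > ov.py <<'E'
from h import *
import sys
x,y,a,bx,by,ba=map(float,sys.argv[1:7]); a=np.radians(a); ba=np.radians(ba)
out=[]
for n,(x0,x1,y0,y1),s in (("top",(318,418,165,230),8),("side",(290,390,145,220),8)):
    im=cv2.imread(f"pics/{n}0.png")[y0:y1,x0:x1]; im=cv2.resize(im,None,fx=s,fy=s,interpolation=cv2.INTER_CUBIC)
    def T(P): return np.round((proj(n,P)+.5-[x0,y0])*s-.5).astype(np.int32)
    def L(pts,col,R=Rz(a),o=(x,y,0),c=True): cv2.polylines(im,[T(np.array(pts)/1000@R.T+o)],c,col,1)
    def rect(cx,cy,hx,hy,z): return [(cx+i*hx,cy+j*hy,z) for i,j in((-1,-1),(1,-1),(1,1),(-1,1))]
    L(rect(0,0,56,102,30),(255,255,0)); L(rect(0,0,56,102,0),(255,0,255))
    L(rect(0,18.2,15,5,61),(0,255,255)); L(rect(0,18.2,15,5,30),(0,255,255))
    t=np.linspace(0,6.28,40); L(np.c_[23*np.cos(t),-55+23*np.sin(t),60+0*t],(0,255,0))
    for sx in(-1,1): # pad planes tangent to the pot body, at 45 deg
        for z in(30,62): L([(0,50+19.8*2**.5,z),(sx*28,50+19.8*2**.5-28,z)],(0,0,255),c=False)
    for z in(60,95): L(rect(0,0,23,7,z),(255,0,0),Rz(ba),(bx,by,0))
    out.append(im)
cv2.imwrite(sys.argv[7]+"t.png",out[0]); cv2.imwrite(sys.argv[7]+"s.png",out[1])
E
sed -i 's/k=(im\[:,:,2\]-im\[:,:,0\]>70)/k=(im[:,:,2]-im[:,:,0]>45)/; s/(0,-55,60)),("top",(265/(0,-55,60)),("top",(143,190),(0,63,62)),("top",(265/' fit.py; python3 fit.py | tail -8
python3 ov.py .548 -.028 7.4 .556 -.0835 62 pics/o1
```

```text
[-4.  -1.2]
 [ 0.7 -2.1]
 [ 2.2  0.9]
 [-2.   1.9]]
nest [0.54139909 0.02294115 0.03      ] knob [ 0.55554868 -0.0811011   0.084     ]
bar [555.02313295 -83.55896741  62.64596488] 62.484375 124 192
bar [555.25311588 -83.54832438  63.15995544] 61.578125 124 192
bar [555.58355603 -83.26816623  64.6317387 ] 62.4375 124 192
```

View pics/o1t.png

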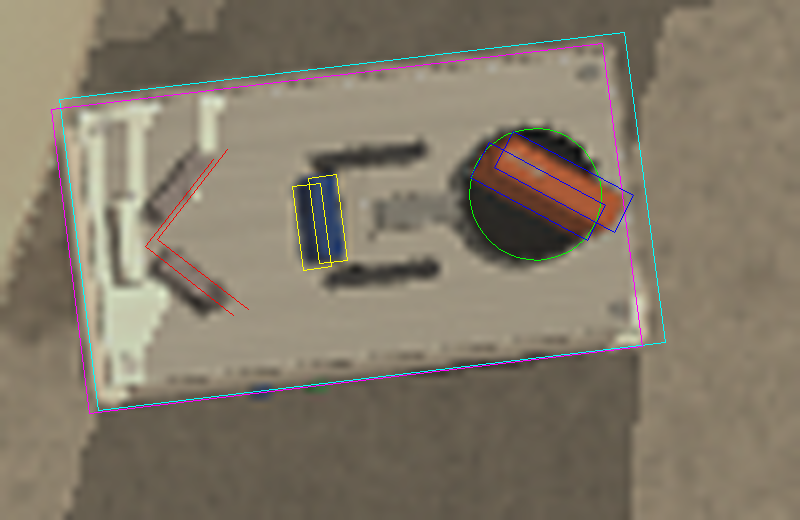

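View pics/o1s.png

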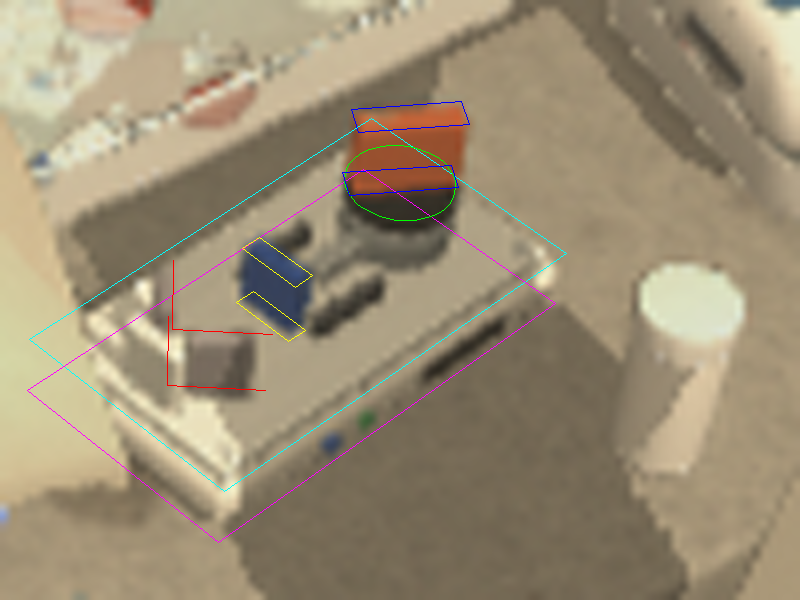

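The overlay agrees within about 2 mm, with the shaker perhaps 1 mm further in +x. I'm taking the shaker as (0.549, -0.028, 7.4°), the pot as (0.4194, -0.1133) and the bar yaw as about 61°.

```bash
python3 -m crank '[0,0,0,0,0,-6.9,8.5, 0,0,0,0,0,-6.9,8.5, 0,0,0,0,0,-6.9,8.5, 0,0,0,0,0,-6.9,8.5, 0,0,0,0,0,-6.9,8.5, 0,0,0,0,0,-6.9,8.5, 0,0,0,0,0,-6.9,8.5, 0,0,0,0,0,-6.9,8.5, 0,0,0,0,0,-6.9,8.5, 0,0,0,0,0,-6.9,8.5, 0,0,0,0,0,-6.9,8.5, 0,0,0,0,0,-6.9,8.5, 0,0,0,0,0,0,8.5, 0,0,0,0,0,0,8.5]' 30; python3 -c "
from h import *
go(.4194,-.1133,.14,97.4)"
```

```text
clock: 1.27
tcp_pos: [0.1381, -0.5323, 0.231]
tool_rot: [-180.0, -0.0, 97.1]
ft_force: [-0.2, -0.1, -0.6]
finger_gap: 0.999
grip_force: 0.0
turn z -0.28 shift cm [37.93 33.3   9.1 ]
```

```bash
python3 -m crank '[2.71,2.38,0.65,0,0,-0.28,8.5, 2.71,2.38,0.65,0,0,0,8.5, 2.71,2.38,0.65,0,0,0,8.5, 2.71,2.38,0.65,0,0,0,8.5, 2.71,2.38,0.65,0,0,0,8.5, 2.71,2.38,0.65,0,0,0,8.5, 2.71,2.38,0.65,0,0,0,8.5, 2.71,2.38,0.65,0,0,0,8.5, 2.71,2.38,0.65,0,0,0,8.5, 2.71,2.38,0.65,0,0,0,8.5, 2.71,2.38,0.65,0,0,0,8.5, 2.71,2.38,0.65,0,0,0,8.5, 2.71,2.38,0.65,0,0,0,8.5, 2.71,2.38,0.65,0,0,0,8.5, 0,0,0,0,0,0,8.5, 0,0,0,0,0,0,8.5]'; python3 -c "
from h import *
go(.4194,-.1133,.055,97.4)
im=bot.snapshot('top'); cv2.imwrite('pics/a.png',cv2.resize(im[150:300,300:500,::-1],None,fx=4,fy=4,interpolation=cv2.INTER_CUBIC))"
```

```text
clock: 2.6
tcp_pos: [0.4186, -0.1105, 0.1399]
tool_rot: [-180.0, -0.0, 97.7]
ft_force: [-0.2, -0.2, 0.6]
finger_gap: 0.998
grip_force: 0.0
turn z 0.26 shift cm [-0.29  0.04  8.49]
```

```bash
python3 -m crank '[-0.29,0.04,0,0,0,0,8.5, 0,0,1.7,0,0,0,8.5, 0,0,1.7,0,0,0,8.5, 0,0,1.7,0,0,0,8.5, 0,0,1.7,0,0,0,8.5, 0,0,1.0,0,0,0,8.5, 0,0,0.7,0,0,0,8.5, 0,0,0,0,0,0,8.5, 0,0,0,0,0,0,3.5, 0,0,0,0,0,0,3.5, 0,0,0,0,0,0,3.5, 0,0,0,0,0,0,3.5, 0,0,0,0,0,0,3.5, 0,0,0,0,0,0,3.5, 0,0,0,0,0,0,3.5, 0,0,0,0,0,0,3.5]' 30
```

```text
clock: 3.98
tcp_pos: [0.4194, -0.1153, 0.056]
tool_rot: [179.9, 0.1, 97.6]
ft_force: [-0.4, 0.1, 5.4]
finger_gap: 0.498
grip_force: 29.7
```

```bash
python3 -m crank '[0,0,-1,0,0,0,3.5, 0,0,-2,0,0,0,3.5, 0,0,-2,0,0,0,3.5, 0,0,-2,0,0,0,3.5, 0,0,-1.5,0,0,0,3.5, 0,0,-0.5,0,0,0,3.5, 0,0,0,0,0,0,3.5, 0,0,0,0,0,0,3.5]'; python3 -c "
from h import *
go(.5429,.0171,.146,97.4)"
```

```text
clock: 4.65
tcp_pos: [0.4188, -0.1149, 0.1448]
tool_rot: [-180.0, -0.0, 97.6]
ft_force: [-0.1, 0.2, -1.5]
finger_gap: 0.496
grip_force: 30.7
turn z 0.23 shift cm [11.49 14.01 -0.12]
```

```bash
python3 -m crank '[0.9,1.1,0,0,0,0.2,3.5, 1.8,2.2,0,0,0,0,3.5, 1.8,2.2,0,0,0,0,3.5, 1.8,2.2,0,0,0,0,3.5, 1.8,2.2,0,0,0,0,3.5, 1.8,2.2,0,0,0,0,3.5, 1.1,1.3,0,0,0,0,3.5, 0.49,0.61,0,0,0,0,3.5, 0,0,0,0,0,0,3.5, 0,0,0,0,0,0,3.5, 0,0,0,0,0,0,3.5]'; python3 -c "
from h import *
go(.5429,.0171,.086,97.4)"
```

```text
clock: 5.57
tcp_pos: [0.5421, 0.0163, 0.1448]
tool_rot: [-179.9, -0.0, 97.4]
ft_force: [-0.4, -0.9, -0.1]
finger_gap: 0.493
grip_force: 30.7
turn z -0.01 shift cm [0.06 0.09 5.88]
```

```bash
python3 -m crank '[0.06,0.09,1,0,0,0,3.5, 0,0,1.5,0,0,0,3.5, 0,0,1.5,0,0,0,3.5, 0,0,1,0,0,0,3.5, 0,0,0.4,0,0,0,3.5, 0,0,0,0,0,0,3.5, 0,0,0,0,0,0,3.5]'
python3 - <<'E'
from h import *
for n,(x0,x1,y0,y1) in {"top":(318,418,165,230),"side":(290,390,145,220)}.items():
    im=bot.snapshot(n)[:,:,::-1]; cv2.imwrite(f"pics/b{n}.png",cv2.resize(im[y0:y1,x0:x1],None,fx=8,fy=8,interpolation=cv2.INTER_CUBIC))
E
```

```text
clock: 6.15
tcp_pos: [0.5438, 0.0174, 0.0915]
tool_rot: [180.0, 0.0, 97.4]
ft_force: [-1.0, -0.5, -0.4]
finger_gap: 0.498
grip_force: 30.7
```

View pics/bside.png

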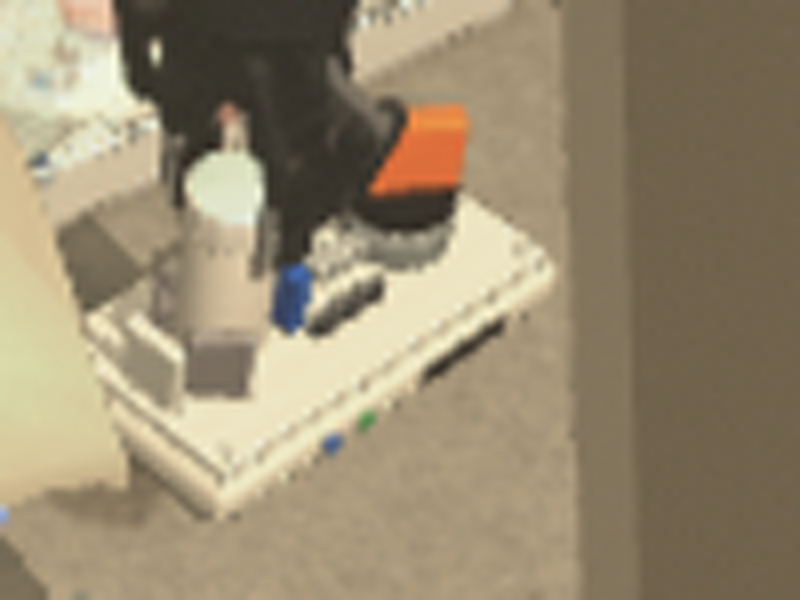

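In the side crop the pot hangs between the pads and the jaw, with the lid centre at about (226,190). The jaw is at (292,298) and stays clear.

```bash
python3 -c "
from h import *
o=bot.get_obs()
print(((proj('side',[.5438,.0194,o['tcp_pos'][2]-.056+.084])-[290,145]+.5)*8-.5),o['tcp_pos'])
print((proj('side',[.5426,.0216,.03])-[290,145]+.5)*8-.5)"
python3 -m crank '[0,0,0.3,0,0,0,3.5, 0,0,0.15,0,0,0,3.5, 0,0,0.1,0,0,0,3.5, 0,0,0,0,0,0,3.5]'
```

```text
[[234.14621296 184.52065062]] [0.54423494 0.01754998 0.09198246]
[[214.52867624 350.86952578]]
clock: 6.58
tcp_pos: [0.544, 0.0177, 0.0861]
tool_rot: [180.0, 0.0, 97.4]
ft_force: [-1.2, 0.0, 2.0]
finger_gap: 0.495
grip_force: 30.9
```

```bash
python3 -m crank '[0,0,0,0,0,0,4.6, 0,0,0,0,0,0,5.5, 0,0,0,0,0,0,6.5, 0,0,0,0,0,0,6.5, 0,0,0,0,0,0,7.5, 0,0,0,0,0,0,8.0, 0,0,-0.5,0,0,0,8.0, 0,0,-2,0,0,0,8.0, 0,0,-2,0,0,0,8.0, 0,0,-2,0,0,0,8, 0,0,-2,0,0,0,8, 0,0,-1,0,0,0,8, 0,0,0,0,0,0,8]'
python3 - <<'E'
from h import *
go(.556,-.083,.18,241)
x0,x1,y0,y1=290,390,145,220
im=bot.snapshot("side")[:,:,::-1]; cv2.imwrite("pics/c.png",cv2.resize(im[y0:y1,x0:x1],None,fx=8,fy=8,interpolation=cv2.INTER_CUBIC))
E
```

```text
clock: 7.67
tcp_pos: [0.5448, 0.0176, 0.1831]
tool_rot: [179.8, 0.1, 97.4]
ft_force: [-0.8, -0.5, 0.0]
finger_gap: 0.942
grip_force: 0.0
turn z -143.57 shift cm [ 8.26 -5.86  0.31]
```

View pics/c.png

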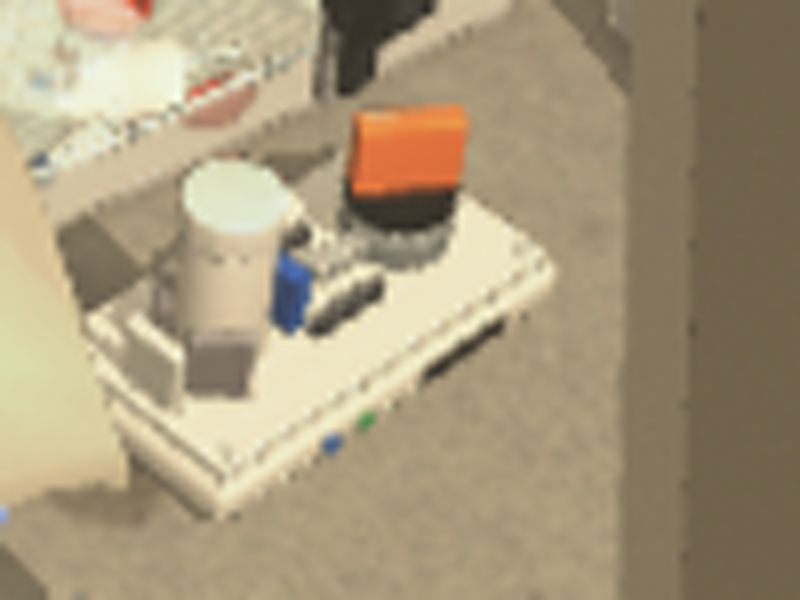

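The pot stands upright in the nest, with the lid at about (234,196) and the jaw clear of it. Next I'll move to the knob.

```bash
python3 -m crank '[-1.6,-0.19,0,0,0,0,8, -3,0,0,0,0,0,8, -3,0,0,0,0,0,8, -2.52,0,0,0,0,0,8]'; python3 -m crank '[0,0,0,0,0,-7.1,5, 0,0,0,0,0,-7.1,5, 0,0,0,0,0,-7.1,5, 0,0,0,0,0,-7.1,5, 0,0,0,0,0,-7.1,5, 0,0,0,0,0,-7.1,5, 0,0,0,0,0,-7.1,5, 0,0,0,0,0,-7.1,5, 0,0,0,0,0,-7.1,5, 0,0,0,0,0,-7.1,5, 0,0,0,0,0,-7.1,5, 0,0,0,0,0,-7.1,5, 0,0,0,0,0,-7.1,5, 0,0,0,0,0,-7.1,5, 0,0,0,0,0,-7.1,5, 0,0,0,0,0,-7.1,5, 0,0,0,0,0,-7.1,5, 0,0,0,0,0,-7.1,5, 0,0,0,0,0,-7.1,5, 0,0,0,0,0,-7.1,5]';  python3 -m crank '[0,0,0,0,0,-1.6,5, 0,0,0,0,0,0,5, 0,0,0,0,0,0,5]'; python3 -c "
from h import *
print(bot.get_obs()['q']);go(.556,-.083,.066,241)"
```

```text
clock: 8.05
tcp_pos: [0.5546, -0.0841, 0.1792]
tool_rot: [-179.9, -0.0, 97.4]
ft_force: [1.2, 0.0, -0.3]
finger_gap: 0.936
grip_force: 0.0
clock: 9.72
tcp_pos: [0.5544, -0.0827, 0.1791]
tool_rot: [179.9, -0.0, -120.2]
ft_force: [-0.5, 0.5, -0.2]
finger_gap: 0.587
grip_force: 0.0
clock: 9.97
tcp_pos: [0.5546, -0.0828, 0.1795]
tool_rot: [179.9, -0.0, -119.1]
ft_force: [0.6, 0.2, 0.7]
finger_gap: 0.589
grip_force: 0.0
[-1.70618534e+01  1.70426150e+01 -3.23669916e+00  6.98269192e+01
  1.00575808e-03 -7.79908218e+01]
turn z -0.07 shift cm [-0.05 -0.13 11.35]
```

```bash
python3 -m crank '[-0.05,-0.13,2,0,0,0,5, 0,0,3,0,0,0,5, 0,0,3,0,0,0,5, 0,0,2,0,0,0,5, 0,0,1,0,0,0,5, 0,0,0.3,0,0,0,5, 0,0,0,0,0,0,5, 0,0,0,0,0,0,5]'; python3 -c "
from h import *
print(bot.get_obs()['moment'])"; python3 -m crank '[0,0,0,0,0,0,1, 0,0,0,0,0,0,1, 0,0,0,0,0,0,1, 0,0,0,0,0,0,1, 0,0,0,0,0,0,1, 0,0,0,0,0,0,1, 0,0,0,0,0,0,1, 0,0,0,0,0,0,1]' 60; python3 -c "
from h import *
print(bot.get_obs()['moment'])"
```

```text
clock: 10.63
tcp_pos: [0.557, -0.0832, 0.0687]
tool_rot: [-179.9, 0.0, -119.0]
ft_force: [1.0, -0.3, 0.4]
finger_gap: 0.587
grip_force: 0.0
[-0.007283    0.03079418  0.01867518]
clock: 11.3
tcp_pos: [0.5566, -0.083, 0.0688]
tool_rot: [-179.9, 0.0, -119.0]
ft_force: [-1.7, 1.0, 6.4]
finger_gap: 0.152
grip_force: 61.6
[0.22031072 0.37671608 0.02382075]
```

```bash
cat > m.py <<'E'
from workcell import bot
o=bot.get_obs(); print("  Mz",round(o["moment"][2],3),"yaw",round(o["tool_rot"][2],1))
E
for i in 1 2; do python3 -m crank '[0,0,0,0,0,3,1, 0,0,0,0,0,3,1, 0,0,0,0,0,3,1]'|grep clock; python3 m.py; python3 -m crank '[0,0,0,0,0,0,1, 0,0,0,0,0,0,1]'|grep ft_; python3 m.py; done
```

```text
clock: 11.55
  Mz 0.021 yaw -128.1
ft_force: [-1.1, 0.8, 5.5]
  Mz -0.053 yaw -128.0
clock: 11.97
  Mz 0.019 yaw -137.1
ft_force: [-1.4, 0.3, 5.3]
  Mz -0.005 yaw -137.0
```

```bash
python3 -m crank '[0,0,0,0,0,3,1, 0,0,0,0,0,3,1, 0,0,0,0,0,3,1]'|grep clock; python3 m.py; python3 -m crank '[0,0,0,0,0,0,1, 0,0,0,0,0,0,1]'|grep ft_; python3 m.py;  python3 -m crank '[0,0,0,0,0,3,1, 0,0,0,0,0,3,1]'|grep clock; python3 m.py; python3 -m crank '[0,0,0,0,0,0,1, 0,0,0,0,0,0,1]'|grep ft_; python3 m.py
```

```text
clock: 12.38
  Mz 0.297 yaw -146.1
ft_force: [-1.3, 0.3, 6.6]
  Mz 0.014 yaw -146.0
clock: 12.72
  Mz 0.35 yaw -152.1
ft_force: [-0.7, -1.2, 5.0]
  Mz 0.018 yaw -152.0
```

```bash
for i in 1; do python3 -m crank '[0,0,0,0,0,2,1, 0,0,0,0,0,2,1]'|grep clock; python3 m.py; python3 -m crank '[0,0,0,0,0,0,1, 0,0,0,0,0,0,1]'|grep ft_; python3 m.py; done;  python3 -m crank '[0,0,0,0,0,2,1, 0,0,0,0,0,2,1]'|grep clock; python3 m.py; python3 -m crank '[0,0,0,0,0,0,1, 0,0,0,0,0,0,1]'|grep ft_; python3 m.py
```

```text
clock: 13.05
  Mz 0.32 yaw -156.0
ft_force: [-0.3, 0.4, 5.0]
  Mz 0.111 yaw -156.0
clock: 13.38
  Mz 0.345 yaw -160.0
ft_force: [-1.9, -0.6, 4.9]
  Mz 0.133 yaw -160.0
```

```bash
python3 -m crank '[0,0,0,0,0,2,1, 0,0,0,0,0,2,1]'|grep clock; python3 m.py; python3 -m crank '[0,0,0,0,0,0,1, 0,0,0,0,0,0,1]'|grep ft_; python3 m.py;  python3 -m crank '[0,0,0,0,0,2,1, 0,0,0,0,0,2,1]'|grep clock; python3 m.py; python3 -m crank '[0,0,0,0,0,0,1, 0,0,0,0,0,0,1]'|grep ft_; python3 m.py
```

```text
clock: 13.72
  Mz 0.512 yaw -164.0
ft_force: [-1.6, -1.0, 5.5]
  Mz 0.41 yaw -164.0
clock: 14.05
  Mz 0.589 yaw -168.0
ft_force: [-1.1, -0.3, 5.3]
  Mz 0.445 yaw -168.0
```

```bash
python3 -m crank '[0,0,0,0,0,2,1, 0,0,0,0,0,2,1]'|grep clock; python3 m.py; python3 -m crank '[0,0,0,0,0,0,1, 0,0,0,0,0,0,1]'|grep ft_; python3 m.py
```

```text
clock: 14.38
  Mz 0.557 yaw -172.0
ft_force: [-1.0, -1.1, 6.2]
  Mz 0.377 yaw -172.0
```

The torque has levelled at about 0.57 N m, so the clutch is slipping. I'll stop here, release and retreat.

```bash
python3 -m crank '[0,0,0,0,0,0,2, 0,0,0,0,0,0,3, 0,0,0,0,0,0,4, 0,0,0,0,0,0,4.5, 0,0,0,0,0,0,4.5, 0,0,-1,0,0,0,4.5, 0,0,-2,0,0,0,4.5, 0,0,-3,0,0,0,4.5, 0,0,-3,0,0,0,4.5, 0,0,-2,0,0,0,4.5, 0,0,0,0,0,0,4.5, 0,0,0,0,0,0,4.5, 0,0,0,0,0,0,4.5]'
python3 - <<'E'
from h import *
x0,x1,y0,y1=290,390,145,220
im=bot.snapshot("side")[:,:,::-1]; cv2.imwrite("pics/d.png",cv2.resize(im[y0:y1,x0:x1],None,fx=8,fy=8,interpolation=cv2.INTER_CUBIC))
E
```

```text
clock: 15.63
tcp_pos: [0.556, -0.0829, 0.1774]
tool_rot: [180.0, -0.0, -172.0]
ft_force: [-0.5, 0.4, -0.6]
finger_gap: 0.525
grip_force: 0.0
```

View pics/d.png

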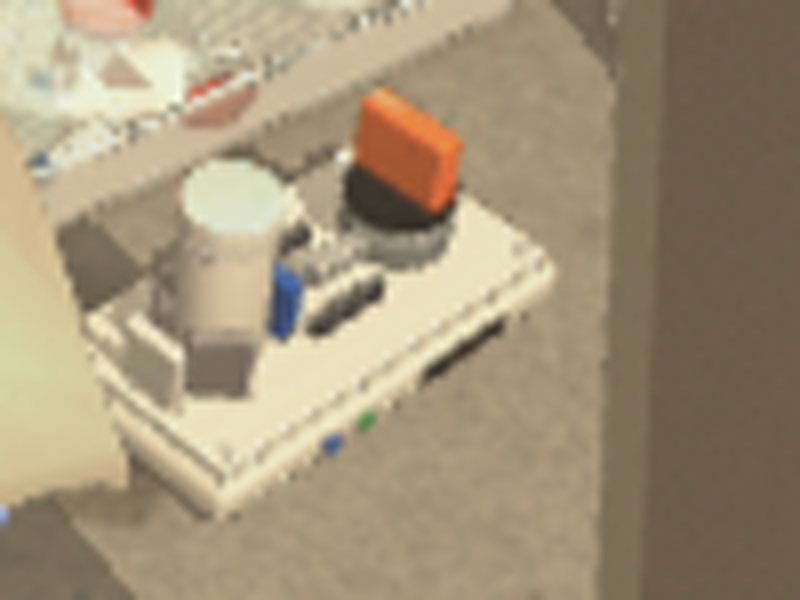

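The pot is upright with its lid at about (233,197). The jaw at (286,302) is pressed against it, and the knob is free.

```bash
python3 -c "
from workcell import bot
print(bot.hand_in())"
```

```text
the job is handed in; nothing more can be done
None
```

The pot stands upright in the nest, clamped with the clutch just slipping (torque level at about 0.57 N m over the last 4 to 8 degrees), the gripper is clear of everything, and the job was handed in at about 16 s; no verdict came back.

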